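# Clear the reel and pack the fly-tying kit tray

## Task

Lift the fishing reel out of the small plywood tray and lay it flat, crank side up, on the cork pad. Then pack the metal fly tin, the lidded glass jar and the brass hair stacker into the tray so that all three stand upright, as they stand now, right down on its floor side by side. Leave everything else on the bench where it is.

Things in the scene. Friction and masses are not known exactly. Their poses are not given: they have to be found in the camera images.
- tray: open plywood tray, fixed to the bench: outside 114 mm (its x) by 111 mm (its y), 31 mm tall, walls and floor 6 mm thick, so inside 102 (x) by 99 (y) by 25 mm deep; origin under its centre, z up. All three items just fit beside one another: the tin along one wall, the two round things in the other half
- tray_floor (a point): centre of the tray's inner floor, 6 mm above the bench, axes as the tray's
- pad: square cork pad, fixed, 140 by 140 mm, 4 mm thick; origin under its centre, z up
- reel: fly-fishing reel lying flat in the tray: dark disc 66 mm across and 26 mm thick, with a plain round metal hub 24 mm across rising another 30 mm from its middle (total height 56 mm), and a small wooden crank knob 8 mm across, 6 mm tall on the disc's face 26.5 mm from the axis along its x; origin under its centre, z along the hub; about 170 g
- tin: rectangular metal fly tin, 96 (its x) by 46 (its y) by 46 mm tall, edges slightly rounded; origin under its centre, z up; about 160 g
- jar: round straight-sided glass jar, 46 mm across, 72 mm tall including its black lid (the upper 18 mm, same width); origin under its centre, z up; about 150 g
- stacker: brass hair stacker: round tube 32 mm across on a round foot 46 mm across and 14 mm high, 72 mm tall in all; origin under its centre, z up; about 200 g
- spool_a: bystander: small thread spool standing on end, 30 mm across, 30 mm tall; origin under its centre
- spool_b: bystander: small thread spool standing on end, 30 mm across, 30 mm tall; origin under its centre
- spool_c: bystander: squat thread spool standing on end, 38 mm across, 24 mm tall; origin under its centre
- glass: bystander: empty clear drinking glass, 60 mm across, 85 mm tall; origin under its centre
- driver: bystander: small screwdriver lying flat, 130 mm long along its x axis, handle to -x
- stopper: bystander: bottle cork standing on end, 22 mm across, 26 mm tall; origin under its centre
- tubs: bystander: stack of four round clear tubs, 72 mm across, 84 mm tall; origin under its centre
Not all that is in view belongs to the job. Of the things that look like the pad, the largest one is meant.

How it is judged (in metres and radians):
On the way:
1. the reel lies flat on the cork pad (x of reel in the frame of pad between -0.047 and 0.047 m and y of reel in the frame of pad between -0.047 and 0.047 m and z of reel in the frame of pad between 0 and 0.012 m and angle between reel's own z axis and vertical below 0.1 rad and linear speed of reel below 0.02 m/s and contact force between the fingers and reel below 0.1 N), for 0.2 s.
At the end, for the whole second after the job is handed in: The reel lies flat (within 0.1 rad) on the cork pad, its centre within 47 mm of the pad's centre along each pad side; the tin, the jar and the stacker are all inside the tray, upright within 0.1 rad, their undersides within 6 mm of its inner floor; all four released and at rest (x of reel in the frame of pad between -0.047 and 0.047 m and y of reel in the frame of pad between -0.047 and 0.047 m and z of reel in the frame of pad between 0 and 0.012 m and angle between each of reel, tin, jar, stacker's own z axis and vertical below 0.1 rad and linear speed of each of reel, tin, jar, stacker below 0.02 m/s and x of tin in the frame of tray_floor between -0.05 and 0.05 m and y of tin in the frame of tray_floor between -0.0485 and 0.0485 m and z of tin in the frame of tray_floor between -0.004 and 0.006 m and x of jar in the frame of tray_floor between -0.05 and 0.05 m and y of jar in the frame of tray_floor between -0.0485 and 0.0485 m and z of jar in the frame of tray_floor between -0.004 and 0.006 m and x of stacker in the frame of tray_floor between -0.05 and 0.05 m and y of stacker in the frame of tray_floor between -0.0485 and 0.0485 m and z of stacker in the frame of tray_floor between -0.004 and 0.006 m); the robot touches nothing.
It fails at once if a bystander (spools, drinking glass, screwdriver, cork, tubs) is moved more than 30 mm (distance of any of spool_a, spool_b, spool_c, glass, driver, stopper, tubs from where it was at the start of the episode above 0.03 m).
It also fails if it takes over 72 s, if anything falls off the work surface, if the arm or the gripper's body presses on something with over 40 N, if the wrist force passes 120 N, or if a joint passes its speed limit or range.

## Robot

A 7-joint arm with a two-finger parallel gripper is mounted at the origin on the work surface. World frame = base frame: x ahead of the robot, y to its left, z up, the work surface at z = 0. Lengths are in mm, angles in rad, forces in N, time in s.
With the tool pointing down it reaches from about 400 to 850 mm from the base axis. Payload 6.9 kg.
Tool frame: the origin (TCP) lies midway between the tips of the shut fingers; the grasp point (between the pads) lies robot.pinch_z behind it (robot.pinch_z is the distance from the TCP to the grasp point, in mm); z points along the fingers, y is the line along which they close (so a half turn about z gives the same grasp; the last joint's range is limited). The gripper opens to 85 mm and grips with 20 to 120 N. Pads are 22 mm wide; open, the fingers measure 114 mm over their backs; the gripper's body (76 mm by 85 mm) begins 54 mm behind the grasp point. The pads swing forward as they close: fully open they stand 13 mm farther back than shut.
Start: joints at [-1.183, 0.507, -0.238, 1.5, 0.126, 1.149, -0.155], TCP at [173.822, 600.331, 231.275] pointing down, gripper open.
Joint ranges: [-3.08, 3.08], [-0.24, 2.05], [-1.43, 1.35], [0, 2.5], [-1.52, 4.66], [0.17, 1.96], [-2.89, 2.89]. Speed limits (rad/s): [2.39, 2.39, 3.14, 3.14, 3.14, 3.14, 3.14].

## Interface

Orientations are given as [roll, pitch, yaw] about the fixed x, y, z axes, in that order (R = Rz(yaw) Ry(pitch) Rx(roll)).
In Python, from station import robot, optics gives the robot as it stands.
- The arm moves only by the shell command python3 -m creep 'ROWS' [OPENING]. ROWS is a JSON object of lists of equal length, an entry for each row: "linear": the shift along the tool's x, y, z in mm, a list of three; "twist": the turn about the tool's z in degrees. In form: {"linear": [[dx, dy, dz], ...], "twist": [twist, ...]}. A call has exactly 10 rows; each row shifts and turns the commanded pose from where the row before left it, along the tool's axes as they then stand; what a row does not reach is not made up. A row lasts 1/10 s, in which the tool goes at most 50 mm and 8.59 degrees, less where a joint would pass 70% of its speed; a pose out of reach is approached as far as the arm can. A call is refused whole if a number of a shift passes 50 or a number of a turn 8.59, either way. A call with a gripper value outside its range is refused whole. OPENING is the gripper's target within -1 to 1 (fully open at 1, half-way at 0, shut at -1), set as the call begins (- or left out, the last holds). The fingers move at their own pace and stop on an object; the grip force is fixed at half the most. Time passes only in rows, so rows that do not move let the fingers close, or fill a call up. It gives the time, the measured TCP pose, the force, the opening and the grip force at its end, in the units of the state.
- robot.get_state(): the state, without advancing time (a new reading comes with each control period).
- optics.snapshot(name): name is "side" or "top"; returns a dict with "pixels" (384x512x3 uint8, red, green, blue), "fx", "fy", "cx", "cy" (pixels), "R" (3x3) and "t" (3): a world point X has camera coordinates R X + t. Camera axes: x right, y down, z forward; pixel columns grow to the right and rows downward; lengths in mm; the calibration is good to about 2 mm. A picture is of the moment at which its call begins. There is no depth.
- robot.sign_off(): hands the job in; it is judged then, once.
Trained networks look in a picture, given as the dict that the camera call returned (one of the last four; its "shot" number tells which), for a name from the list of things; names that differ only in an ending like _2 or _b are one class to them, and where a whole thing is asked for, a point or a joint stands for the part that bears it (a point fixed in the world has none). Each returns a list of dicts, best first, with "conf" (0 to 1); they miss things now and then, are a little off and sometimes report something else, mostly with a low value. They report only what shows in the picture. A call takes as long as a camera call. They do not tell look-alikes from the thing itself.
- optics.boxes_of(label, picture): "box" ([left, top, right, bottom] in pixels, round what is visible of it).
- optics.cut_out(label, picture): "region" (384x512 bool, what is visible of it) and "box" ([left, top, right, bottom] in pixels, round what is visible of it).
- optics.place_of(label, picture): "at" ([column, row] in pixels: a listed point, or the origin of a listed thing).
The state is a dict: "time_s": time; "qpos": joint angles; "joint_vel": joint speeds; "joint_torque": joint torques, N m; "eef_pos": TCP position; "ee_rot": TCP orientation; "ft_force": force on the tool from outside, world axes, zero at the start; "moment": the same for the moment, N m; "gripper_width": opening from 0.0 (shut) to 1.0 (fully open); "grip_force": force on a finger pad.
Only numpy, scipy, OpenCV 4.12 (cv2) and the standard library are available. Lean on these libraries where they do the work, as an engineer would, in place of code of your own. Each camera call takes 0.05 s, during which the arm holds its last target. There are 200 camera calls.

## Working session

There is one attempt and no reset: what is moved stays moved. The work goes in short steps, Python scripts to look and compute and a shell command to move; the robot and the scene stay as the last step left them, time stands still between calls to the robot, and variables do not carry over. Pictures are saved under pics/ and viewed, at most 10 in all, crops included, and the job is handed in when it is done.

```bash
ls; mkdir -p pics
cat > h.py <<'E'
from station import robot, optics
import numpy as np, cv2
def ray(p,px):
    R=np.array(p["R"]);t=np.array(p["t"])
    d=R.T@np.array([(px[0]-p["cx"])/p["fx"],(px[1]-p["cy"])/p["fy"],1]); return -R.T@t,d
def at(p,px,z):
    c,d=ray(p,px); return c+d*(z-c[2])/d[2]
def proj(p,X):
    c=np.array(p["R"])@np.array(X,float)+np.array(p["t"]); return np.array([p["fx"]*c[0]/c[2]+p["cx"],p["fy"]*c[1]/c[2]+p["cy"]])
E
python3 - <<'E'
from h import *
np.set_printoptions(precision=1,suppress=True)
P={n:optics.snapshot(n) for n in("top","side")}
for n,p in P.items():
    cv2.imwrite(f"pics/{n}0.png",p["pixels"][:,:,::-1])
    print(n,"cam",-np.array(p["R"]).T@np.array(p["t"]),p["fx"])
    for l in "tray tray_floor pad reel tin jar stacker spool_a spool_c glass driver stopper tubs".split():
        for r in optics.place_of(l,p)[:3]:
            print(l,round(r["conf"],2),np.array(r["at"]),at(p,r["at"],6 if l in("tray_floor","reel") else 0))
s=robot.get_state();print(s,robot.pinch_z)
E
```

```text
pics
top cam [ 326.1   53.  1114.5] 361.88141793414206
tray 0.92 [255.3 187.9] [587.6  63.3   0. ]
tray_floor 0.78 [255.  189.2] [582.   64.3   6. ]
tray_floor 0.71 [179.3 223.3] [478.8 299.2   6. ]
pad 0.74 [175.4 223.6] [478.9 312.6   0. ]
pad 0.64 [114.4 268.6] [345.9 492.5   0. ]
pad 0.21 [256.8 188.8] [584.6  58.6   0. ]
reel 0.77 [256.1 183.9] [599.1  60.5   6. ]
reel 0.5 [255.2 138.2] [751.8  60.9   6. ]
tin 0.72 [392.4 211.4] [ 504.1 -362.4    0. ]
jar 0.53 [339.5 187. ] [ 585.3 -203.     0. ]
stacker 0.75 [337.  229.8] [ 450.1 -186.3    0. ]
spool_a 0.66 [301.4 143.1] [734.2 -89.    0. ]
spool_a 0.61 [388.  165.2] [ 654.  -363.1    0. ]
spool_a 0.54 [164.6 164.8] [669.4 353.2   0. ]
spool_c 0.66 [301.4 143.1] [734.2 -89.    0. ]
spool_c 0.61 [388.  165.2] [ 654.  -363.1    0. ]
spool_c 0.54 [164.6 164.8] [669.4 353.2   0. ]
glass 0.62 [253.9 138.7] [752.4  65.2   0. ]
glass 0.45 [305. 142.] [ 737.8 -100.9    0. ]
driver 0.71 [213.5 149.2] [719.  196.6   0. ]
stopper 0.71 [255.8 185.7] [594.7  61.6   0. ]
stopper 0.55 [186.7 173.3] [639.7 281.5   0. ]
stopper 0.48 [344.5 190.
[... 776 characters left out ...]
 [311.8 177.6] [746.4  54.8   0. ]
glass 0.33 [382.  320.6] [ 634.9 -380.9    0. ]
driver 0.73 [281.3 155.8] [716.  183.9   0. ]
driver 0.43 [264.1 195.5] [585.3  57.1   0. ]
stopper 0.54 [247.8 146.2] [642.9 277.4   0. ]
tubs 0.74 [383.9 257.4] [ 746.1 -261.2    0. ]
{'time_s': 1.4, 'qpos': array([-1.2,  0.5, -0.2,  1.5,  0.1,  1.1, -0.2]), 'joint_vel': array([-0., -0.,  0.,  0.,  0.,  0., -0.]), 'joint_torque': array([ -0. , -62. ,  -2.2, -25. ,   0. ,   0. ,   0. ]), 'eef_pos': array([173.8, 600.3, 231.3]), 'ee_rot': array([-3.1, -0. ,  2.9]), 'ft_force': array([ 0.1,  0.2, -0.8]), 'moment': array([ 0., -0., -0.]), 'grip_force': 0.0, 'gripper_width': 1.0008184695723432} 18.700000000000003
```

```bash
python3 -c "
import cv2
for n in('top','side'):
    a=cv2.imread(f'pics/{n}0.png'); cv2.imwrite(f'pics/{n}0b.png',cv2.resize(a,(768,576),interpolation=cv2.INTER_CUBIC))"
```

```text
(no output)
```

View pics/top0b.png

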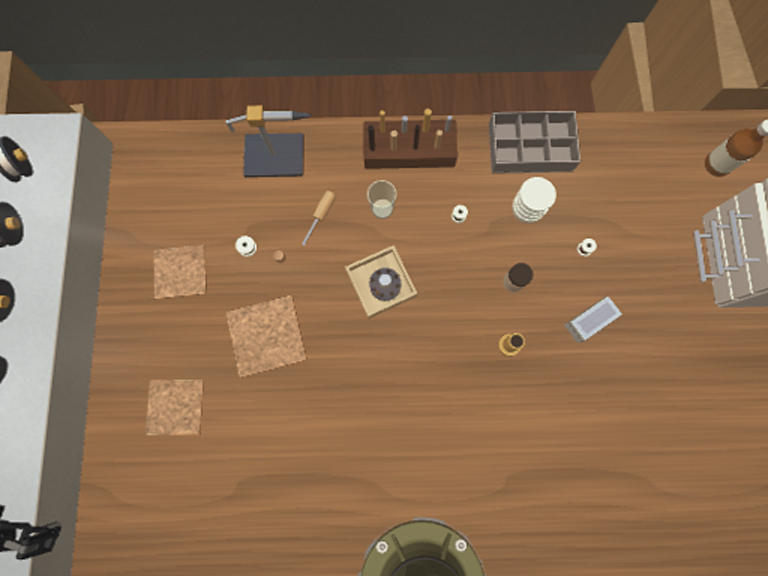

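View pics/side0b.png

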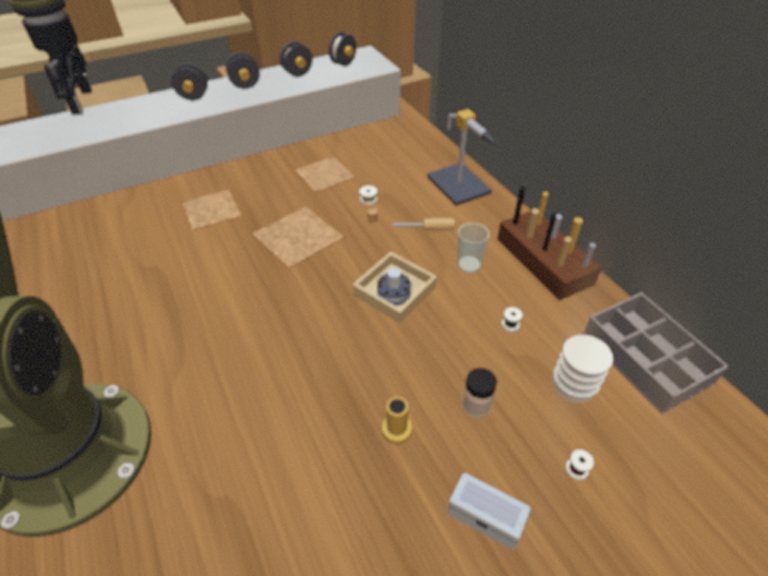

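Top view (1.5x): the tray with the reel is at (381,281), the largest cork at (265,336), the tin at (595,319), the jar at (519,277), the stacker at (512,344) and the drinking glass at (382,198), behind the tray. The side view agrees. Next I fit poses to the masks from both views.

```bash
cat > fit.py <<'E'
from h import *
from scipy.optimize import minimize
def ring(r,z,n=40):
    a=np.linspace(0,2*np.pi,n,endpoint=False); return np.c_[r*np.cos(a),r*np.sin(a),np.full(n,z)]
def box(x,y,z0,z1): return np.array([[i*x/2,j*y/2,z] for i in(-1,1) for j in(-1,1) for z in(z0,z1)])
# list of convex parts, bottom at given z
M=dict(tray=[box(114,111,0,31)],pad=[box(140,140,0,4)],tin=[box(96,46,0,46)],
 jar=[np.r_[ring(23,0),ring(23,72)]],stacker=[np.r_[ring(23,0),ring(23,14)],np.r_[ring(16,14),ring(16,72)]],
 reel=[np.r_[ring(33,22),ring(33,26)],np.r_[ring(12,26),ring(12,56)]])
S=4
def mask(p,l,q,z0=0):
    c,s=np.cos(q[2]),np.sin(q[2]); m=np.zeros((384*S,512*S),np.uint8)
    for part in M[l]:
        W=part@np.array([[c,s,0],[-s,c,0],[0,0,1]])+[q[0],q[1],z0]
        uv=np.array([proj(p,w) for w in W])
        h=cv2.convexHull(((uv+.5)*S*16-8).round().astype(np.int32)); cv2.fillConvexPoly(m,h,1,shift=4)
    return m
def seg(p,l,guess,z0):
    g=proj(p,[*guess[:2],z0+15]); best=None
    for r in optics.cut_out(l,p):
        b=r["box"]; d=np.hypot((b[0]+b[2])/2-g[0],(b[1]+b[3])/2-g[1])
        if d<25 and (best is None or r["conf"]>best["conf"]): best=r
    if best is None: return None
    m=best["region"].astype(np.uint8)
    if l in("tray","pad"):
        k=np.argwhere(m)[:,::-1].astype(np.int32); cv2.fillConvexPoly(m,cv2.convexHull(k),1)
    return cv2.resize(m,None,fx=S,fy=S,interpolation=cv2.INTER_NEAREST)
def fit(P,l,guess,z0=0,yaws=(0,)):
    T=[(p,seg(p,l,guess,z0)) for p in P]; T=[(p,t) for p,t in T if t is not None]; out=[]
    def cost(q,T):
        v=0
        for p,t in T:
            m=mask(p,l,q,z0); v+=1-(m&t).sum()/max(1,(m|t).sum())
        return v/len(T)
    for TT in [T]+([[x] for x in T] if len(T)>1 else []):
        rs=[]
        for y in yaws:
            q0=np.array([*guess[:2],y])
            sim=np.array([q0,q0+[12,0,0],q0+[0,12,0]]+([q0+[0,0,.25]]))
            rs.append(minimize(cost,q0,(TT,),method="Nelder-Mead",options=dict(initial_simplex=sim,xatol=.05,fatol=1e-4,maxiter=150)))
        r=min(rs,key=lambda r:r.fun); out.append((r.x.round(2),round(r.fun,3)))
    return out
E
cat > m1.py <<'E'
from fit import *
P=[optics.snapshot(n) for n in("top","side")]
for l,g,z0,ys in [("tray",(587,62),0,(0,.5,1,1.5)),("reel",(587,60),6,(0,)),("pad",(479,312),0,(0,.4,.8,1.2)),
  ("tin",(500,-363),0,(0,.8,1.6,2.4)),("jar",(583,-212),0,(0,)),("stacker",(447,-190),0,(0,))]:
    print(l,fit(P,l,g,z0,ys))
E
time python3 m1.py
```

```text
tray [(array([5.8558e+02, 6.7710e+01, 4.2000e-01]), np.float64(0.052)), (array([5.8552e+02, 6.8570e+01, 4.2000e-01]), np.float64(0.04)), (array([5.8512e+02, 6.4410e+01, 4.1000e-01]), np.float64(0.045))]
reel [(array([5.7742e+02, 5.7440e+01, 3.8000e-01]), np.float64(0.15)), (array([5.7758e+02, 5.8650e+01, 1.3000e-01]), np.float64(0.048)), (array([575.51,  51.67,   0.62]), np.float64(0.167))]
pad [(array([4.7954e+02, 3.0596e+02, 2.5000e-01]), np.float64(0.056)), (array([4.7890e+02, 3.0758e+02, 2.5000e-01]), np.float64(0.03)), (array([480.65, 302.25,   1.82]), np.float64(0.04))]
tin [(array([ 496.65, -362.46,    2.14]), np.float64(0.08)), (array([ 496.81, -360.8 ,    2.14]), np.float64(0.07)), (array([ 496.02, -363.62,    2.13]), np.float64(0.067))]
jar [(array([ 5.8399e+02, -2.1266e+02,  2.6000e-01]), np.float64(0.075)), (array([ 5.8398e+02, -2.1260e+02,  6.0000e-02]), np.float64(0.051)), (array([ 5.8226e+02, -2.1426e+02,  3.5000e-01]), np.float64(0.087))]
stacker [(array([ 4.5033e+02, -1.9298e+02,  1.6000e-01]), np.float64(0.107)), (array([ 4.5082e+02, -1.9172e+02,  5.0000e-02]), np.float64(0.119)), (array([ 4.4895e+02, -1.9467e+02,  1.7000e-01]), np.float64(0.05))]
real	0m48.167s
user	0m29.674s
sys	0m15.352s
```

```bash
cat > go.py <<'E'
import sys
from h import *
np.set_printoptions(precision=2,suppress=True)
from scipy.spatial.transform import Rotation as Ro
def go(x,y,z,yaw=None):
    s=robot.get_state(); R=Ro.from_euler("xyz",s["ee_rot"]); cy=s["ee_rot"][2]
    tw=0 if yaw is None else -np.degrees((yaw-cy+np.pi/2)%np.pi-np.pi/2)
    print("t",s["time_s"],"pos",s["eef_pos"],"rot",s["ee_rot"],"q",s["qpos"],"w",s["gripper_width"])
    d=np.array([x,y,z])-s["eef_pos"]
    print("tool shift (no twist)",R.inv().apply(d),"twist deg",tw,"shift after twist",(R*Ro.from_euler("z",tw,degrees=True)).inv().apply(d))
if __name__=="__main__": go(*map(float,sys.argv[1:]))
E
python3 go.py 577 57 150
```

```text
t 2.1 pos [173.81 600.31 231.25] rot [-3.14 -0.    2.86] q [-1.18  0.51 -0.24  1.5   0.13  1.15 -0.15] w 0.9988128643470326
tool shift (no twist) [-538.38 -409.75   81.28] twist deg 0 shift after twist [-538.38 -409.75   81.28]
```

```bash
python3 -m creep '{"linear":[[-35,-27,0],[-35,-27,0],[-35,-27,0],[-35,-27,0],[-35,-27,0],[-35,-27,0],[-35,-27,0],[-35,-27,0],[-35,-27,0],[-35,-27,0]],"twist":[0,0,0,0,0,0,0,0,0,0]}' 1; python3 go.py 577 57 150
```

```text
time_s: 3.1
eef_pos: [435.8, 242.1, 231.6]
ee_rot: [3.141, 0.001, 2.86]
ft_force: [1.1, 0.7, -1.0]
gripper_width: 1.004
grip_force: 0.0
t 3.1 pos [435.83 242.14 231.6 ] rot [3.14 0.   2.86] q [-0.45  0.31 -0.14  1.83  0.05  1.01  0.68] w 1.0037009363011946
tool shift (no twist) [-187.02 -138.66   81.62] twist deg 0 shift after twist [-187.02 -138.66   81.62]
```

```bash
python3 -m creep '{"linear":[[-32,-23,10],[-32,-23,10],[-32,-23,15],[-31,-23,15],[-30,-23,16],[-29,-23,16],[0,0,20],[0,0,20],[0,0,10],[0,0,0]],"twist":[0,0,0,0,0,0,0,0,0,0]}'; python3 go.py 577 57 40
```

```text
time_s: 4.1
eef_pos: [574.3, 59.5, 98.1]
ee_rot: [-3.141, -0.002, 2.86]
ft_force: [0.2, 0.6, -0.1]
gripper_width: 0.995
grip_force: 0.0
t 4.1 pos [574.33  59.48  98.08] rot [-3.14 -0.    2.86] q [-0.09  0.57 -0.08  1.8   0.06  0.78  1.09] w 0.9947916189444578
tool shift (no twist) [-3.39 -1.58 58.08] twist deg 0 shift after twist [-3.39 -1.58 58.08]
```

Run:
```python
from h import *
for n in("top","side"):
    p=optics.snapshot(n); u,v=proj(p,[577,57,40]).astype(int)
    c=p["pixels"][max(0,v-50):v+50,u-65:u+65,::-1]
    cv2.imwrite(f"pics/{n}1.png",cv2.resize(c,None,fx=4,fy=4,interpolation=cv2.INTER_CUBIC))
a,b=cv2.imread("pics/top1.png"),cv2.imread("pics/side1.png"); k=min(len(a),len(b))
cv2.imwrite("pics/p1.png",cv2.resize(np.hstack([a[:k],b[:k]]),(800,int(800*k/1040))))
```

```text
(no output)
```

View pics/p1.png

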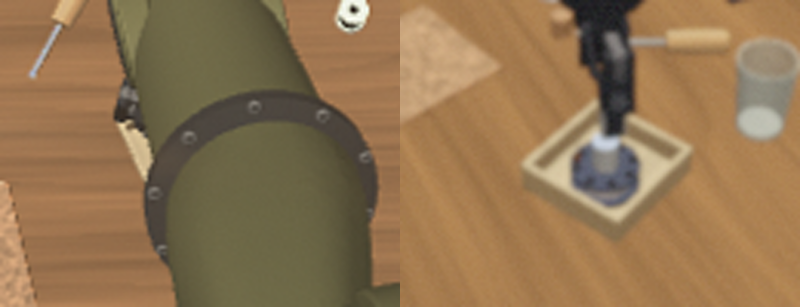

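The arm hides the tray from the top camera. The side view (right half) shows the fingers over the hub at about (605,145). I'll go down and grip.

```bash
python3 -m creep '{"linear":[[-3,-1,10],[0,-1,16],[0,0,16],[0,0,10],[0,0,6],[0,0,0],[0,0,0],[0,0,0],[0,0,0],[0,0,0]],"twist":[0,0,0,0,0,0,0,0,0,0]}'; python3 -m creep '{"linear":[[0,0,0],[0,0,0],[0,0,0],[0,0,0],[0,0,0],[0,0,0],[0,0,0],[0,0,0],[0,0,0],[0,0,0]],"twist":[0,0,0,0,0,0,0,0,0,0]}' -1
```

```text
time_s: 5.2
eef_pos: [577.8, 56.6, 41.7]
ee_rot: [3.141, 0.001, 2.86]
ft_force: [-0.5, -0.4, -0.0]
gripper_width: 1.001
grip_force: 0.0
time_s: 6.2
eef_pos: [577.8, 56.8, 41.6]
ee_rot: [3.141, 0.001, 2.86]
ft_force: [-0.4, -0.4, 6.0]
gripper_width: 0.258
grip_force: 58.9
```

```bash
python3 -m creep '{"linear":[[0,0,-8],[0,0,-16],[0,0,-20],[0,0,-20],[0,0,-16],[0,0,0],[0,0,0],[0,0,0],[0,0,0],[0,0,0]],"twist":[0,0,0,0,0,0,0,0,0,0]}'; python3 go.py 479.5 305.5 70
```

```text
time_s: 7.2
eef_pos: [577.1, 56.6, 120.5]
ee_rot: [-3.141, -0.001, 2.86]
ft_force: [-0.4, 0.9, -1.7]
gripper_width: 0.259
grip_force: 58.8
t 7.2 pos [577.14  56.59 120.47] rot [-3.14 -0.    2.86] q [-0.09  0.54 -0.08  1.77  0.06  0.83  1.09] w 0.2589411955000576
tool shift (no twist) [162.93 211.98  50.57] twist deg 0 shift after twist [162.93 211.98  50.57]
```

```bash
python3 -m creep '{"linear":[[10,13,0],[21,27,0],[23,30,0],[24,32,0],[24,32,0],[24,31,0],[19,25,8],[10,14,12],[6,6,10],[2,2,10]],"twist":[0,0,0,0,0,0,0,0,0,0]}'; python3 go.py 479.5 305.5 41
```

```text
time_s: 8.2
eef_pos: [478.7, 306.7, 80.5]
ee_rot: [-3.141, -0.001, 2.862]
ft_force: [0.0, -0.3, -1.7]
gripper_width: 0.256
grip_force: 58.9
t 8.2 pos [478.72 306.72  80.51] rot [-3.14 -0.    2.86] q [-0.57  0.58 -0.07  1.84  0.06  0.72  0.62] w 0.2562669498134511
tool shift (no twist) [-1.11 -0.95 39.51] twist deg 0 shift after twist [-1.11 -0.95 39.51]
```

```bash
python3 -m creep '{"linear":[[0,0,8],[0,0,10],[0,0,9],[0,0,6],[0,0,4],[0,0,2],[0,0,1],[0,0,0],[0,0,0],[0,0,0]],"twist":[0,0,0,0,0,0,0,0,0,0]}'
```

```text
time_s: 9.2
eef_pos: [480.1, 305.7, 41.6]
ee_rot: [3.141, 0.0, 2.86]
ft_force: [0.1, 0.7, -1.8]
gripper_width: 0.257
grip_force: 58.9
```

```bash
python3 -m creep '{"linear":[[0,0,1],[0,0,0.5],[0,0,0],[0,0,0],[0,0,0],[0,0,0],[0,0,0],[0,0,0],[0,0,0],[0,0,0]],"twist":[0,0,0,0,0,0,0,0,0,0]}'; python3 -m creep '{"linear":[[0,0,0],[0,0,0],[0,0,0],[0,0,0],[0,0,-10],[0,0,-20],[0,0,-30],[0,0,-30],[0,0,-20],[0,0,0]],"twist":[0,0,0,0,0,0,0,0,0,0]}' 1; python3 go.py 496.5 -362.5 150 2.14
```

```text
time_s: 10.2
eef_pos: [479.9, 305.6, 39.8]
ee_rot: [-3.142, -0.0, 2.86]
ft_force: [-0.4, 0.3, -1.8]
gripper_width: 0.256
grip_force: 58.9
time_s: 11.2
eef_pos: [481.4, 306.6, 153.6]
ee_rot: [3.137, 0.004, 2.86]
ft_force: [-0.6, -0.2, -0.0]
gripper_width: 0.999
grip_force: 0.0
t 11.2 pos [481.45 306.58 153.59] rot [3.14 0.   2.86] q [-0.56  0.49 -0.08  1.76  0.05  0.88  0.63] w 0.9992929749125088
tool shift (no twist) [-200.63 -638.48    1.36] twist deg 41.22952062731636 shift after twist [-571.7  -347.95    1.36]
```

```bash
python3 -m creep '{"linear":[[-9,-28,0],[-14,-44,0],[-15,-47,0],[-15,-47,0],[-15,-47,0],[-15,-47,0],[-15,-47,0],[-15,-47,0],[-15,-47,0],[-15,-47,0]],"twist":[0,0,0,0,0,0,0,0,0,0]}'; python3 go.py 496.5 -362.5 150 2.14
python3 - <<'E'
from fit import *
p=[optics.snapshot("side"),optics.snapshot("top")]
cv2.imwrite("pics/s2.png",p[0]["pixels"][:,:,::-1])
M["reel"]=[np.r_[ring(33,0),ring(33,26)],np.r_[ring(12,26),ring(12,56)]]
print(fit(p,"reel",(480,306),4))
print(fit(p,"pad",(480,306),0,(.25,)))
E
```

```text
time_s: 12.2
eef_pos: [492.1, -166.4, 149.7]
ee_rot: [3.142, -0.0, 2.86]
ft_force: [1.2, -0.2, -0.1]
gripper_width: 1.002
grip_force: 0.0
t 12.2 pos [ 492.1  -166.43  149.66] rot [ 3.14 -0.    2.86] q [ 0.3   0.43 -0.03  1.89  0.02  0.82  1.55] w 1.0021331746102546
tool shift (no twist) [ -58.73 -187.12   -0.37] twist deg 41.24813136505309 shift after twist [-167.52 -101.97   -0.37]
[(array([4.8082e+02, 3.0340e+02, 2.8000e-01]), np.float64(0.087)), (array([4.7988e+02, 3.0035e+02, 7.0000e-02]), np.float64(0.062)), (array([4.8085e+02, 3.0512e+02, 2.1000e-01]), np.float64(0.07))]
[(array([4.7989e+02, 3.0640e+02, 2.6000e-01]), np.float64(0.053)), (array([4.8066e+02, 3.0401e+02, 2.7000e-01]), np.float64(0.046)), (array([4.7970e+02, 3.0811e+02, 2.6000e-01]), np.float64(0.043))]
```

```bash
python3 -m creep '{"linear":[[-13,-42,0],[-13,-42,0],[-13,-42,0],[-12,-36,0],[-7,-23,0],[0,0,0],[0,0,10],[0,0,10],[0,0,10],[0,0,10]],"twist":[0,0,0,0,8.2,8.2,8.3,8.3,8.2,0]}'; python3 go.py 496.5 -361 30 2.14
```

```text
time_s: 13.5
eef_pos: [498.1, -356.0, 109.2]
ee_rot: [3.141, -0.001, 2.142]
ft_force: [-0.0, 0.4, 0.4]
gripper_width: 0.997
grip_force: 0.0
t 13.5 pos [ 498.13 -356.03  109.21] rot [ 3.14 -0.    2.14] q [ 0.47  0.61  0.17  1.7  -0.13  0.85  1.28] w 0.9968102328473786
tool shift (no twist) [-3.35 -4.08 79.21] twist deg 0.11553530834047294 shift after twist [-3.35 -4.07 79.21]
```

```bash
python3 -m creep '{"linear":[[-1,-2,12],[-1,-2,18],[-1,0,20],[0,0,17],[0,0,10],[0,0,5],[0,0,1],[0,0,0],[0,0,0],[0,0,0]],"twist":[0,0,0,0,0,0,0,0,0,0]}'; python3 -m creep '{"linear":[[0,0,0],[0,0,0],[0,0,0],[0,0,0],[0,0,0],[0,0,0],[0,0,0],[0,0,0],[0,0,0],[0,0,0]],"twist":[0,0,0,0,0,0,0,0,0,0]}' -1;  python3 go.py 496.5 -361 26 2.14
```

```text
time_s: 14.5
eef_pos: [495.5, -363.3, 27.5]
ee_rot: [3.141, 0.001, 2.141]
ft_force: [0.6, -0.6, -0.5]
gripper_width: 1.0
grip_force: 0.0
time_s: 15.5
eef_pos: [495.6, -363.2, 27.3]
ee_rot: [3.141, 0.001, 2.141]
ft_force: [-0.2, 1.4, 5.4]
gripper_width: 0.522
grip_force: 62.9
t 15.5 pos [ 495.57 -363.17   27.34] rot [3.14 0.   2.14] q [ 0.5   0.71  0.15  1.76 -0.15  0.68  1.3 ] w 0.521629664283002
tool shift (no twist) [1.33 1.96 1.34] twist deg 0.04441672517738655 shift after twist [1.33 1.96 1.34]
```

```bash
python3 -m creep '{"linear":[[0,0,-8],[0,0,-14],[0,0,-20],[0,0,-22],[0,0,-20],[0,0,-14],[0,0,-8],[0,0,-4],[0,0,0],[0,0,0]],"twist":[0,0,0,0,0,0,0,0,0,0]}'
cat > m2.py <<'E'
from fit import *
s=robot.get_state();print(s["eef_pos"],s["gripper_width"],s["ft_force"])
p=[optics.snapshot("top"),optics.snapshot("side")]
print("tray",fit(p,"tray",(585,69),0,(.42,1.99)))
# vertex geometry from top: quad of tray top rim at z=31 via min-area quad of region hull
for q in p:
    for M["tray"],n in (([box(114,111,0,31)],"114x"),([box(111,114,0,31)],"111x")):
        print(n,fit([q],"tray",(585,69),0,(.42,))[0])
r=optics.cut_out("tray",p[0])
for i,q in enumerate(p): cv2.imwrite(f"pics/t{i}.png",q["pixels"][:,:,::-1])
E
python3 m2.py;  python3 go.py 575 92 137 -2.72
```

```text
time_s: 16.5
eef_pos: [494.8, -362.7, 136.1]
ee_rot: [-3.141, -0.001, 2.141]
ft_force: [-0.2, 0.7, -1.9]
gripper_width: 0.521
grip_force: 62.1
[ 494.84826791 -362.73919885  136.14769673] 0.5213538618326392 [-0.21403064  0.684795   -1.89051088]
tray [(array([5.858e+02, 6.536e+01, 4.200e-01]), np.float64(0.058)), (array([5.8522e+02, 6.7140e+01, 4.2000e-01]), np.float64(0.061)), (array([5.8504e+02, 6.3870e+01, 4.2000e-01]), np.float64(0.041))]
114x (array([5.8522e+02, 6.7140e+01, 4.2000e-01]), np.float64(0.061))
111x (array([5.8523e+02, 6.7020e+01, 4.2000e-01]), np.float64(0.063))
114x (array([5.8504e+02, 6.3870e+01, 4.2000e-01]), np.float64(0.041))
111x (array([5.844e+02, 6.484e+01, 4.100e-01]), np.float64(0.053))
t 16.95 pos [ 495.14 -363.01  136.62] rot [-3.14 -0.    2.14] q [ 0.48  0.58  0.18  1.66 -0.12  0.91  1.28] w 0.5153859440234155
tool shift (no twist) [340.01 312.74  -0.34] twist deg -81.50239546133436 shift after twist [-259.07  382.49   -0.34]
```

```bash
cat > edge.py <<'E'
from fit import *
from scipy.ndimage import map_coordinates
def seglines(lx,ly,z,n=60):
    c=[(-1,-1),(1,-1),(1,1),(-1,1)]; u=np.linspace(.04,.96,n)[:,None]
    return np.vstack([np.array([*(np.array(c[i])*[lx/2,ly/2]),z])*(1-u)+np.array([*(np.array(c[(i+1)%4])*[lx/2,ly/2]),z])*u for i in range(4)])
def efit(p,pts,q0,step=6):
    im=cv2.GaussianBlur(p["pixels"].astype(np.float32),(0,0),.6)
    g=np.sqrt(sum(cv2.Sobel(im[:,:,k],cv2.CV_32F,1,0)**2+cv2.Sobel(im[:,:,k],cv2.CV_32F,0,1)**2 for k in range(3)))
    R,t=np.array(p["R"]),np.array(p["t"])
    def cost(q):
        c,s=np.cos(q[2]),np.sin(q[2]); W=pts@np.array([[c,s,0],[-s,c,0],[0,0,1]])+[q[0],q[1],0]
        C=W@R.T+t; u=p["fx"]*C[:,0]/C[:,2]+p["cx"]; v=p["fy"]*C[:,1]/C[:,2]+p["cy"]
        return -map_coordinates(g,[v,u],order=1).mean()
    rs=[minimize(cost,np.array(q0)+[a,b,0],method="Nelder-Mead",options=dict(initial_simplex=np.array(q0)+[a,b,0]+np.array([[0,0,0],[4,0,0],[0,4,0],[0,0,.06]]))) for a in(-step,0,step) for b in(-step,0,step)]
    r=min(rs,key=lambda r:r.fun); return r.x.round(3),round(r.fun,1)
def trayfit(p,q0=(585,67,.42)):
    for n,(a,b) in dict(x=(114,111),y=(111,114)).items():
        print(n,efit(p,np.r_[seglines(a,b,31),seglines(a-12,b-12,31)],q0))
E
python3 - <<'E'
from edge import *
import pickle
for n in("top","side"):
    p=optics.snapshot(n); print(n); trayfit(p)
    for q in((480,306,.25),(480,306,.26)): print("pad",efit(p,seglines(140,140,4),q))
    print("reel",efit(p,np.r_[ring(33,26),ring(12,56)]+[0,0,4],(480,305,0)))
    for l,q in (("jar",(584,-213)),("stacker",(450,-192))):
        a=ring(23,72) if l=="jar" else np.r_[ring(16,72),ring(16,72)]
        print(l,efit(p,a,(*q,0)))
    u,v=proj(p,[585,67,20]).astype(int); c=p["pixels"][v-40:v+40,u-50:u+50,::-1]
    cv2.imwrite(f"pics/c{n}.png",cv2.resize(c,None,fx=4,fy=4,interpolation=cv2.INTER_CUBIC))
cv2.imwrite("pics/p3.png",np.hstack([cv2.imread("pics/ctop.png"),cv2.imread("pics/cside.png")]))
E
```

```text
top
x (array([5.79576e+02, 6.57050e+01, 4.17000e-01]), np.float64(-275.2))
y (array([5.80142e+02, 6.71670e+01, 4.19000e-01]), np.float64(-281.7))
pad (array([4.78930e+02, 3.08361e+02, 2.43000e-01]), np.float64(-219.5))
pad (array([4.78930e+02, 3.08361e+02, 2.43000e-01]), np.float64(-219.5))
reel (array([4.79953e+02, 3.05657e+02, 3.40000e-02]), np.float64(-503.1))
jar (array([ 5.80913e+02, -2.08272e+02,  9.60000e-02]), np.float64(-307.0))
stacker (array([ 4.44557e+02, -1.81162e+02,  5.90000e-02]), np.float64(-264.4))
side
x (array([5.81263e+02, 5.98180e+01, 4.59000e-01]), np.float64(-237.0))
y (array([5.80927e+02, 5.98230e+01, 4.16000e-01]), np.float64(-240.7))
pad (array([4.78466e+02, 3.03004e+02, 2.45000e-01]), np.float64(-191.3))
pad (array([4.78466e+02, 3.03003e+02, 2.45000e-01]), np.float64(-191.3))
reel (array([4.79639e+02, 2.98585e+02, 4.80000e-02]), np.float64(-330.2))
jar (array([ 5.77024e+02, -2.19287e+02,  2.60000e-02]), np.float64(-257.0))
stacker (array([ 4.50132e+02, -2.00985e+02,  1.01000e-01]), np.float64(-193.4))
```

View pics/p3.png

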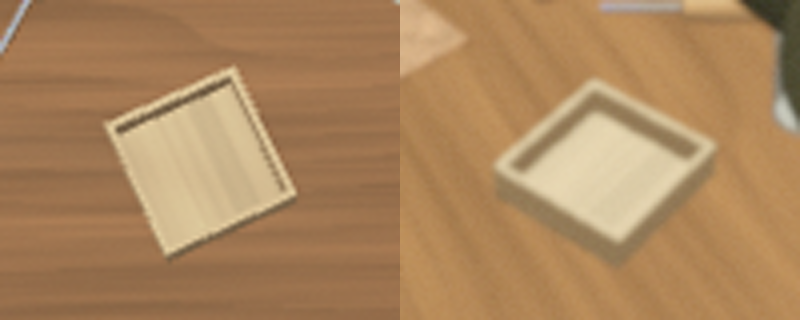

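```bash
cat > rim.py <<'E'
from fit import *
K=8
def rim(p,q0=(585,67,.42),dbg=None):
    u,v=proj(p,[585,67,31]).round().astype(int); x0,y0=u-32,v-32
    c=cv2.resize(p["pixels"][y0:y0+64,x0:x0+64].astype(np.float32),None,fx=K,fy=K,interpolation=cv2.INTER_CUBIC)
    b=c[:,:,2].clip(0,255).astype(np.uint8)
    th,m=cv2.threshold(b,0,1,cv2.THRESH_OTSU)
    n,lab,st,_=cv2.connectedComponentsWithStats(m); m=(lab==1+st[1:,4].argmax()).astype(np.uint8)
    h=cv2.convexHull(np.argwhere(m)[:,::-1].astype(np.int32)); t=np.zeros_like(m); cv2.fillConvexPoly(t,h,1)
    out=[]
    for n,(a,bb) in dict(x114=(114,111),y114=(111,114)).items():
        def cost(q):
            cs,s=np.cos(q[2]),np.sin(q[2])
            W=[[q[0]+cs*i*a/2-s*j*bb/2,q[1]+s*i*a/2+cs*j*bb/2,31] for i,j in((-1,-1),(1,-1),(1,1),(-1,1))]
            uv=(np.array([proj(p,w) for w in W])-[x0,y0]+.5)*K-.5
            z=np.zeros_like(m); cv2.fillConvexPoly(z,(uv*16).round().astype(np.int32),1,shift=4)
            return (z^t).sum()/t.sum()
        r=minimize(cost,q0,method="Nelder-Mead",options=dict(initial_simplex=np.array(q0)+np.array([[0,0,0],[5,0,0],[0,5,0],[0,0,.1]])))
        out.append((n,r.x.round(3),round(r.fun,4)))
    if dbg: cv2.imwrite(dbg,np.hstack([c[:,:,::-1],cv2.merge([t*255]*3)]))
    return out
if __name__=="__main__":
    for n in("top","side"): print(n,rim(optics.snapshot(n),dbg=f"pics/rim{n}.png"))
E
python3 rim.py
```

```text
top [('x114', array([5.8572e+02, 6.8496e+01, 4.1200e-01]), np.float64(0.022)), ('y114', array([5.85979e+02, 6.82770e+01, 4.25000e-01]), np.float64(0.0467))]
side [('x114', array([5.84537e+02, 6.32640e+01, 4.10000e-01]), np.float64(0.0491)), ('y114', array([5.82897e+02, 6.32860e+01, 4.17000e-01]), np.float64(0.0535))][ WARN:0@0.655] global loadsave.cpp:1063 imwrite_ Unsupported depth image for selected encoder is fallbacked to CV_8U.
```

```bash
python3 -m creep '{"linear":[[14,13,0],[27,25,0],[34,32,0],[36,33,0],[36,33,0],[36,33,0],[36,33,0],[36,33,0],[36,33,0],[34,31,0]],"twist":[0,0,0,0,0,0,0,0,0,0]}'; python3 go.py 575.4 91.4 137 -2.73
```

```text
time_s: 18.15
eef_pos: [571.8, 74.4, 137.0]
ee_rot: [3.141, 0.0, 2.141]
ft_force: [1.1, -0.9, -1.2]
gripper_width: 0.522
grip_force: 62.1
t 18.15 pos [571.8   74.42 137.05] rot [3.14 0.   2.14] q [-0.29  0.53  0.19  1.77 -0.12  0.86  0.52] w 0.5218831524703991
tool shift (no twist) [12.34 12.2   0.06] twist deg -80.89335749892605 shift after twist [-10.09  14.12   0.06]
```

```bash
python3 -m creep '{"linear":[[15,14,0],[0,0,6],[0,0,6],[0,0,6],[0,0,6],[0,0,6],[0,0,6],[0,0,6],[0,0,6],[0,0,4]],"twist":[-4,-8.5,-8.5,-8.5,-8.5,-8.5,-8.5,-8.5,-8.5,-8.5]}';  python3 -m creep '{"linear":[[0,0,0],[0,0,0],[0,0,0],[0,0,0],[0,0,0],[0,0,0],[0,0,0],[0,0,0],[0,0,0],[0,0,0]],"twist":[0,0,0,0,0,0,0,0,0,0]}'; python3 go.py 575.4 91.4 80 -2.73
python3 - <<'E'
from rim import *
s=robot.get_state(); e=s["eef_pos"]; z0=e[2]-27.3; yaw=s["ee_rot"][2]
p=optics.snapshot("side")
print("rim",rim(p)); 
for r in optics.cut_out("tin",p)[:2]: print(r["conf"],r["box"],proj(p,[e[0],e[1],z0+23]))
print("tin",fit([p],"tin",e[:2],z0,(yaw,)),"z0",z0)
u,v=proj(p,[585,67,50]).astype(int); c=p["pixels"][v-45:v+45,u-60:u+60,::-1].copy()
cv2.imwrite("pics/p4.png",cv2.resize(c,None,fx=6,fy=6,interpolation=cv2.INTER_CUBIC))
print(u-60,v-45)
E
```

```text
time_s: 19.15
eef_pos: [575.3, 91.2, 84.4]
ee_rot: [-3.141, -0.0, -2.731]
ft_force: [0.6, -1.3, -1.1]
gripper_width: 0.518
grip_force: 62.0
time_s: 20.15
eef_pos: [575.3, 92.1, 84.8]
ee_rot: [3.142, -0.0, -2.738]
ft_force: [-0.7, 0.3, -2.4]
gripper_width: 0.526
grip_force: 62.0
t 20.15 pos [575.29  92.09  84.77] rot [ 3.14 -0.   -2.74] q [-0.06  0.6  -0.22  1.8   0.18  0.76  1.6 ] w 0.525800517253036
tool shift (no twist) [ 0.17 -0.68  4.77] twist deg -0.43323471306184885 shift after twist [ 0.17 -0.68  4.77]
rim [('x114', array([5.84284e+02, 6.28140e+01, 4.20000e-01]), np.float64(0.1142)), ('y114', array([5.82793e+02, 6.29410e+01, 4.28000e-01]), np.float64(0.1434))]
0.94 [239.8, 155.9, 273.6, 190.9] [255.10398857 168.54280064]
tin [(array([574.63,  89.25,  -2.71]), np.float64(0.337))] z0 57.46793779518222
202 135
```

View pics/p4.png

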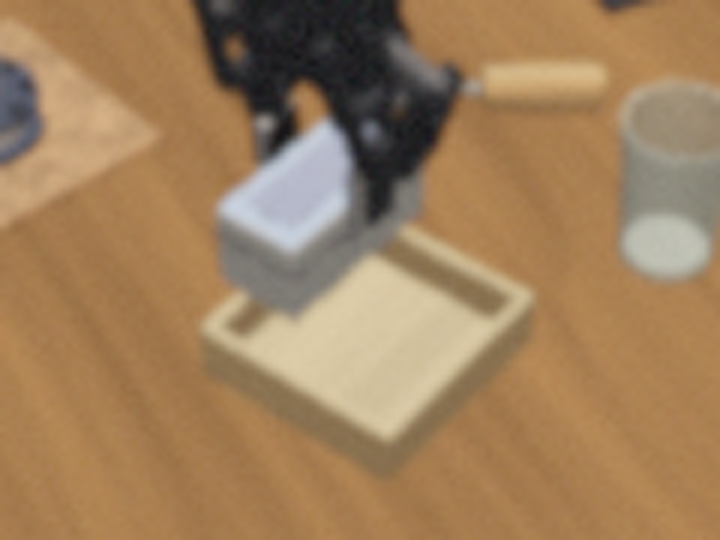

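Side view: the tin hangs level over the far half. Its near bottom corner is at crop (292,314), its top-left corner at (218,212), and the rim corners are at (203,330), (390,438) and (533,292).

Run:
```python
from h import *
np.set_printoptions(precision=1,suppress=True)
p=optics.snapshot("side"); s=robot.get_state(); e=s["eef_pos"]; z0=e[2]-27.3
f=lambda X,Y:((X+.5)/6-.5+202,(Y+.5)/6-.5+135)
a=.412; ex=np.array([np.cos(a),np.sin(a),0]); ey=np.array([-np.sin(a),np.cos(a),0])
T=np.array([585.4,68.5,0])
loc=lambda P:np.array([(P-T)@ex,(P-T)@ey])
for n,px,z,exp in [("rimL",(203,330),31,(-57,55.5)),("rimB",(390,438),31,(-57,-55.5)),("rimR",(533,292),31,(57,-55.5)),
  ("tin near bot",(292,314),z0,None),("tin near top",(294,252),z0+46,None),("tin left top",(218,212),z0+46,None),("tin left bot",(226,274),z0,None)]:
    q=loc(at(p,f(*px),z)); print(n,q,"" if exp is None else q-exp)
print("tcp",loc(e),s["ee_rot"],e)
```

```text
rimL [-59.6  48.4] [-2.6 -7.1]
rimB [-57.8 -60. ] [-0.8 -4.5]
rimR [ 56.1 -57. ] [-0.9 -1.5]
tin near bot [-45.4   5.8] 
tin near top [-50.1  -0.4] 
tin left top [-51.4  41.9] 
tin left bot [-44.6  45.8] 
tcp [ 0.2 25.7] [-3.1 -0.  -2.7] [575.3  92.1  84.8]
```

```bash
python3 -m creep '{"linear":[[0,-0.7,6],[0,0,6],[0,0,6],[0,0,4],[0,0,3],[0,0,3],[0,0,3],[0,0,3],[0,0,3],[0,0,0]],"twist":[-0.4,0,0,0,0,0,0,0,0,0]}';  python3 -m creep '{"linear":[[0,0,2],[0,0,2],[0,0,2],[0,0,2],[0,0,2],[0,0,1],[0,0,0],[0,0,0],[0,0,0],[0,0,0]],"twist":[0,0,0,0,0,0,0,0,0,0]}'
```

```text
time_s: 21.35
eef_pos: [575.3, 91.4, 47.4]
ee_rot: [3.141, -0.001, -2.731]
ft_force: [0.1, -1.3, -0.8]
gripper_width: 0.52
grip_force: 62.0
time_s: 22.35
eef_pos: [575.6, 91.5, 36.9]
ee_rot: [-3.142, 0.0, -2.731]
ft_force: [-0.6, 0.9, -1.4]
gripper_width: 0.525
grip_force: 62.0
```

```bash
python3 -m creep '{"linear":[[0,0,1],[0,0,1],[0,0,0.6],[0,0,0],[0,0,0],[0,0,0],[0,0,0],[0,0,0],[0,0,0],[0,0,0]],"twist":[0,0,0,0,0,0,0,0,0,0]}'
```

```text
time_s: 23.35
eef_pos: [575.6, 91.4, 34.2]
ee_rot: [-3.142, -0.0, -2.731]
ft_force: [-0.1, -0.1, -1.7]
gripper_width: 0.523
grip_force: 62.0
```

```bash
python3 -m creep '{"linear":[[0,0,0],[0,0,0],[0,0,0],[0,0,0],[0,0,0],[0,0,-5],[0,0,-15],[0,0,-30],[0,0,-35],[0,0,-30]],"twist":[0,0,0,0,0,0,0,0,0,0]}' 1; python3 go.py 584 -212 140
python3 - <<'E'
from fit import *
p=optics.snapshot("side"); print(fit([p],"tin",(570,88),6,(.412,)))
u,v=proj(p,[585,67,30]).astype(int); c=p["pixels"][v-35:v+35,u-50:u+50,::-1]
cv2.imwrite("pics/p5.png",cv2.resize(c,None,fx=6,fy=6,interpolation=cv2.INTER_CUBIC))
E
```

```text
time_s: 24.35
eef_pos: [575.6, 91.6, 151.1]
ee_rot: [-3.142, 0.001, -2.73]
ft_force: [1.1, -0.2, -0.2]
gripper_width: 1.003
grip_force: 0.0
t 24.35 pos [575.61  91.56 151.14] rot [-3.14  0.   -2.73] q [-0.04  0.52 -0.24  1.73  0.15  0.91  1.64] w 1.0030382005826715
tool shift (no twist) [ 113.65 -281.61   11.08] twist deg 0 shift after twist [ 113.65 -281.61   11.08]
[(array([5.7548e+02, 8.8130e+01, 4.3000e-01]), np.float64(0.169))]
```

View pics/p5.png

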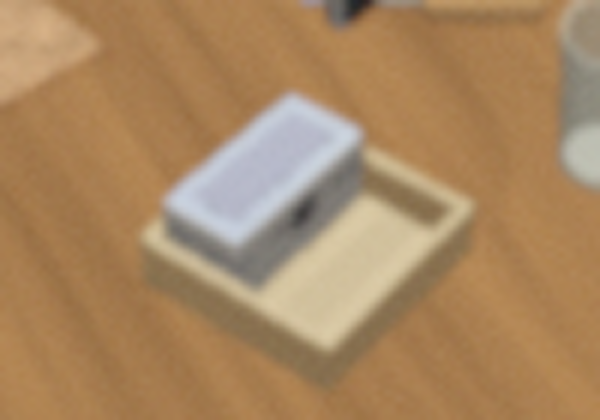

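The tin sits level in the far half, with its top face at crop (165–360, 95–240). Next is the jar.

```bash
python3 -m creep '{"linear":[[8,-20,0],[15,-37,0],[16,-40,0],[16,-40,0],[16,-40,0],[16,-40,0],[14,-34,0],[9,-22,0],[4,-9,0],[0,0,0]],"twist":[0,0,0,0,0,0,0,0,0,0]}'; python3 go.py 584 -212 48
```

```text
time_s: 25.45
eef_pos: [583.2, -213.7, 148.7]
ee_rot: [3.141, -0.001, -2.733]
ft_force: [0.3, 0.9, 0.7]
gripper_width: 1.0
grip_force: 0.0
t 25.45 pos [ 583.24 -213.73  148.72] rot [ 3.14 -0.   -2.73] q [ 0.45  0.57 -0.23  1.62  0.15  0.96  2.15] w 1.000398994675329
tool shift (no twist) [ -1.46   1.26 100.72] twist deg 0 shift after twist [ -1.46   1.26 100.72]
```

```bash
python3 -m creep '{"linear":[[-1,1,12],[0,0,18],[0,0,20],[0,0,20],[0,0,16],[0,0,9],[0,0,5],[0,0,1],[0,0,0],[0,0,0]],"twist":[0,0,0,0,0,0,0,0,0,0]}'; python3 -m creep '{"linear":[[0,0,0],[0,0,0],[0,0,0],[0,0,0],[0,0,0],[0,0,0],[0,0,0],[0,0,0],[0,0,0],[0,0,0]],"twist":[0,0,0,0,0,0,0,0,0,0]}' -1
```

```text
time_s: 26.45
eef_pos: [584.7, -211.3, 49.0]
ee_rot: [-3.141, 0.001, -2.731]
ft_force: [0.4, 0.7, 0.7]
gripper_width: 1.004
grip_force: 0.0
time_s: 27.45
eef_pos: [584.4, -211.4, 48.8]
ee_rot: [-3.141, 0.0, -2.731]
ft_force: [-2.1, 0.8, 6.4]
gripper_width: 0.52
grip_force: 60.9
```

```bash
python3 -m creep '{"linear":[[0,0,-8],[0,0,-16],[0,0,-22],[0,0,-20],[0,0,-12],[0,0,-4],[0,0,0],[0,0,0],[0,0,0],[0,0,0]],"twist":[0,0,0,0,0,0,0,0,0,0]}'; python3 go.py 618.3 57 100
```

```text
time_s: 28.45
eef_pos: [583.9, -211.1, 129.3]
ee_rot: [3.141, -0.001, -2.73]
ft_force: [-0.1, 0.6, -2.1]
gripper_width: 0.516
grip_force: 61.4
t 28.45 pos [ 583.87 -211.13  129.32] rot [ 3.14 -0.   -2.73] q [ 0.45  0.59 -0.23  1.65  0.16  0.92  2.14] w 0.5161740998040354
tool shift (no twist) [-138.77  231.99   29.4 ] twist deg 0 shift after twist [-138.77  231.99   29.4 ]
```

```bash
python3 -m creep '{"linear":[[-8,13,0],[-16,26,0],[-19,33,0],[-20,34,0],[-20,34,0],[-20,34,0],[-17,28,0],[-12,20,6],[-6,10,8],[0,0,6]],"twist":[0,0,0,0,0,0,0,0,0,0]}'; python3 go.py 618.3 57 80
python3 - <<'E'
from fit import *
e=robot.get_state()["eef_pos"]; z0=e[2]-48.8
p=optics.snapshot("side"); print("z0",z0,fit([p],"jar",e[:2],z0,(0,)))
u,v=proj(p,[600,60,50]).astype(int); c=p["pixels"][v-45:v+45,u-60:u+60,::-1]
cv2.imwrite("pics/p6.png",cv2.resize(c,None,fx=6,fy=6,interpolation=cv2.INTER_CUBIC))
E
```

```text
time_s: 29.45
eef_pos: [617.6, 59.4, 109.3]
ee_rot: [3.14, -0.0, -2.727]
ft_force: [-0.8, -0.3, -1.3]
gripper_width: 0.52
grip_force: 61.4
t 29.45 pos [617.55  59.43 109.32] rot [ 3.14 -0.   -2.73] q [-0.    0.61 -0.22  1.67  0.16  0.87  1.7 ] w 0.5204486808110182
tool shift (no twist) [ 0.29 -2.57 29.31] twist deg 0 shift after twist [ 0.29 -2.57 29.31]
z0 60.517013688225674 [(array([6.1491e+02, 5.6380e+01, 6.0000e-02]), np.float64(0.149))]
```

View pics/p6.png

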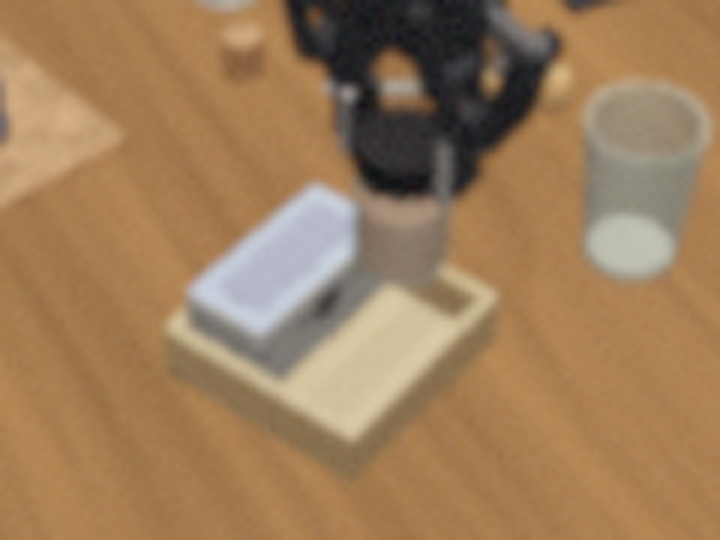

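The jar hangs upright over the right half (bottom at crop (400,275)), clear of the tin. I'll lower it.

```bash
python3 -m creep '{"linear":[[0,-1.3,2],[0,-1.2,4],[0,0,5],[0,0,5],[0,0,4],[0,0,3],[0,0,0],[0,0,0],[0,0,0],[0,0,0]],"twist":[-0.2,0,0,0,0,0,0,0,0,0]}'; python3 go.py 618.3 57 55.5
```

```text
time_s: 30.55
eef_pos: [619.2, 54.3, 87.4]
ee_rot: [-3.141, 0.0, -2.727]
ft_force: [0.7, 0.8, -1.3]
gripper_width: 0.519
grip_force: 61.4
t 30.55 pos [619.2   54.32  87.4 ] rot [-3.14  0.   -2.73] q [ 0.    0.64 -0.21  1.69  0.17  0.83  1.7 ] w 0.5192908692246695
tool shift (no twist) [-0.25  2.82 31.9 ] twist deg 0 shift after twist [-0.25  2.82 31.9 ]
```

```bash
python3 -m creep '{"linear":[[0,1.4,4],[0,1.2,4],[0,0,3],[0,0,3],[0,0,3],[0,0,2],[0,0,2],[0,0,2],[0,0,2],[0,0,0]],"twist":[0,0,0,0,0,0,0,0,0,0]}'; python3 go.py 618.3 57 55.5
```

```text
time_s: 31.55
eef_pos: [617.9, 56.6, 61.9]
ee_rot: [3.141, -0.0, -2.727]
ft_force: [-1.0, -0.6, -1.5]
gripper_width: 0.511
grip_force: 61.4
t 31.55 pos [617.88  56.6   61.9 ] rot [ 3.14 -0.   -2.73] q [-0.01  0.67 -0.2   1.71  0.18  0.77  1.69] w 0.5105814908395861
tool shift (no twist) [-0.55  0.19  6.4 ] twist deg 0 shift after twist [-0.55  0.19  6.4 ]
```

```bash
python3 -m creep '{"linear":[[0,0,2],[0,0,2],[0,0,1],[0,0,0.7],[0,0,0],[0,0,0],[0,0,0],[0,0,0],[0,0,0],[0,0,0]],"twist":[0,0,0,0,0,0,0,0,0,0]}'; python3 go.py 618.3 57 55.5
```

```text
time_s: 32.55
eef_pos: [618.0, 56.6, 56.5]
ee_rot: [-3.142, 0.0, -2.727]
ft_force: [0.3, -0.9, -2.0]
gripper_width: 0.516
grip_force: 61.4
t 32.55 pos [618.03  56.61  56.51] rot [-3.14  0.   -2.73] q [-0.01  0.68 -0.2   1.72  0.18  0.76  1.69] w 0.5163992385526538
tool shift (no twist) [-0.41  0.25  1.01] twist deg 0 shift after twist [-0.41  0.25  1.01]
```

```bash
python3 -m creep '{"linear":[[0,0,1],[0,0,0.3],[0,0,0],[0,0,0],[0,0,0],[0,0,0],[0,0,0],[0,0,0],[0,0,0],[0,0,0]],"twist":[0,0,0,0,0,0,0,0,0,0]}'; python3 -m creep '{"linear":[[0,0,0],[0,0,0],[0,0,0],[0,0,0],[0,0,0],[0,0,-5],[0,0,-15],[0,0,-30],[0,0,-30],[0,0,-20]],"twist":[0,0,0,0,0,0,0,0,0,0]}' 1; python3 go.py 450.5 -191 150
```

```text
time_s: 33.55
eef_pos: [618.0, 56.6, 55.2]
ee_rot: [3.142, -0.0, -2.727]
ft_force: [-0.2, 0.3, -1.3]
gripper_width: 0.515
grip_force: 61.4
time_s: 34.55
eef_pos: [618.7, 56.8, 157.7]
ee_rot: [-3.141, 0.002, -2.727]
ft_force: [0.4, -0.1, 0.2]
gripper_width: 1.005
grip_force: 0.0
t 34.55 pos [618.69  56.8  157.74] rot [-3.14  0.   -2.73] q [ 0.01  0.56 -0.23  1.62  0.15  0.98  1.72] w 1.0045830686258386
tool shift (no twist) [ 253.78 -159.06    7.25] twist deg 0 shift after twist [ 253.78 -159.06    7.25]
```

```bash
python3 -m creep '{"linear":[[16,-10,0],[32,-20,0],[36,-22,0],[36,-23,0],[36,-23,0],[36,-23,0],[32,-20,0],[20,-12,0],[8,-5,0],[0,0,0]],"twist":[0,0,0,0,0,0,0,0,0,0]}'; python3 go.py 450.5 -191 48
python3 - <<'E'
from fit import *
p=[optics.snapshot("top"),optics.snapshot("side")]
print("jar",fit(p,"jar",(618,57),6)); print("stacker",fit(p,"stacker",(450.5,-191),0))
E
```

```text
time_s: 35.55
eef_pos: [450.7, -190.3, 155.5]
ee_rot: [-3.141, 0.0, -2.729]
ft_force: [0.3, 0.2, 0.8]
gripper_width: 1.0
grip_force: 0.0
t 35.55 pos [ 450.74 -190.34  155.55] rot [-3.14  0.   -2.73] q [ 0.51  0.38 -0.22  1.96  0.12  0.81  2.21] w 0.9998509700296667
tool shift (no twist) [  0.51  -0.45 107.55] twist deg 0 shift after twist [  0.51  -0.45 107.55]
jar [(array([6.1721e+02, 5.6930e+01, 1.3000e-01]), np.float64(0.074))]
stacker [(array([ 4.4915e+02, -1.9391e+02,  4.0000e-02]), np.float64(0.053))]
```

```bash
python3 -m creep '{"linear":[[0,0,12],[0,0,18],[0,0,20],[0,0,20],[0,0,17],[0,0,11],[0,0,6],[0,0,3],[0,0,0],[0,0,0]],"twist":[0,0,0,0,0,0,0,0,0,0]}'; python3 -m creep '{"linear":[[0,0,0],[0,0,0],[0,0,0],[0,0,0],[0,0,0],[0,0,0],[0,0,0],[0,0,0],[0,0,0],[0,0,0]],"twist":[0,0,0,0,0,0,0,0,0,0]}' -1;python3 go.py 450.5 -191 48
```

```text
time_s: 36.85
eef_pos: [451.4, -189.6, 48.7]
ee_rot: [-3.141, 0.001, -2.727]
ft_force: [0.3, 0.4, 0.6]
gripper_width: 1.0
grip_force: 0.0
time_s: 37.85
eef_pos: [451.3, -189.7, 48.5]
ee_rot: [-3.141, 0.0, -2.727]
ft_force: [-0.3, -1.2, 5.4]
gripper_width: 0.352
grip_force: 58.8
t 37.85 pos [ 451.3  -189.73   48.54] rot [-3.14  0.   -2.73] q [ 0.47  0.55 -0.18  2.08  0.18  0.53  2.15] w 0.3524134660802865
tool shift (no twist) [ 1.24 -0.84  0.54] twist deg 0 shift after twist [ 1.24 -0.84  0.54]
```

```bash
python3 -m creep '{"linear":[[0,0,-8],[0,0,-16],[0,0,-22],[0,0,-20],[0,0,-12],[0,0,-4],[0,0,0],[0,0,0],[0,0,0],[0,0,0]],"twist":[0,0,0,0,0,0,0,0,0,0]}'; python3 go.py 571.9 36.8 110
```

```text
time_s: 38.85
eef_pos: [450.7, -189.3, 129.6]
ee_rot: [3.141, -0.001, -2.727]
ft_force: [0.3, -0.2, -1.3]
gripper_width: 0.355
grip_force: 59.4
t 38.85 pos [ 450.66 -189.32  129.55] rot [ 3.14 -0.   -2.73] q [ 0.5   0.42 -0.22  1.99  0.13  0.74  2.19] w 0.3554863227260475
tool shift (no twist) [-202.08  158.09   19.53] twist deg 0 shift after twist [-202.08  158.09   19.53]
```

```bash
python3 -m creep '{"linear":[[-12,9,0],[-24,19,0],[-28,22,0],[-30,23,0],[-30,23,0],[-28,22,0],[-24,19,0],[-16,13,4],[-8,7,5],[-2,1,5]],"twist":[0,0,0,0,0,0,0,0,0,0]}'; python3 -m creep '{"linear":[[0,0,5],[0,0,5],[0,0,3],[0,0,0],[0,0,0],[0,0,0],[0,0,0],[0,0,0],[0,0,0],[0,0,0]],"twist":[-0.2,0,0,0,0,0,0,0,0,0]}'; python3 go.py 571.9 36.8 55.2
python3 - <<'E'
from fit import *
e=robot.get_state()["eef_pos"]; z0=e[2]-48.5
p=optics.snapshot("side"); print("z0",z0,fit([p],"stacker",e[:2],z0,(0,)),fit([p],"jar",(617,52),6,(0,)))
u,v=proj(p,[590,50,60]).astype(int); c=p["pixels"][v-45:v+45,u-60:u+60,::-1]
cv2.imwrite("pics/p7.png",cv2.resize(c,None,fx=6,fy=6,interpolation=cv2.INTER_CUBIC))
E
```

```text
time_s: 39.85
eef_pos: [572.2, 37.7, 115.4]
ee_rot: [3.141, -0.001, -2.725]
ft_force: [-0.2, -0.2, -1.5]
gripper_width: 0.357
grip_force: 59.4
time_s: 40.85
eef_pos: [572.3, 36.5, 103.2]
ee_rot: [-3.142, 0.0, -2.723]
ft_force: [-0.3, -0.2, -1.8]
gripper_width: 0.357
grip_force: 59.4
t 40.85 pos [572.27  36.5  103.23] rot [-3.14  0.   -2.72] q [ 0.03  0.56 -0.21  1.81  0.16  0.79  1.73] w 0.3568012260925788
tool shift (no twist) [ 0.22  0.42 48.03] twist deg 0 shift after twist [ 0.22  0.42 48.03]
z0 54.728077657886985 [(array([5.6943e+02, 3.2980e+01, 2.8000e-01]), np.float64(0.196))] [(array([6.1622e+02, 5.6030e+01, 1.3000e-01]), np.float64(0.588))]
```

View pics/p7.png

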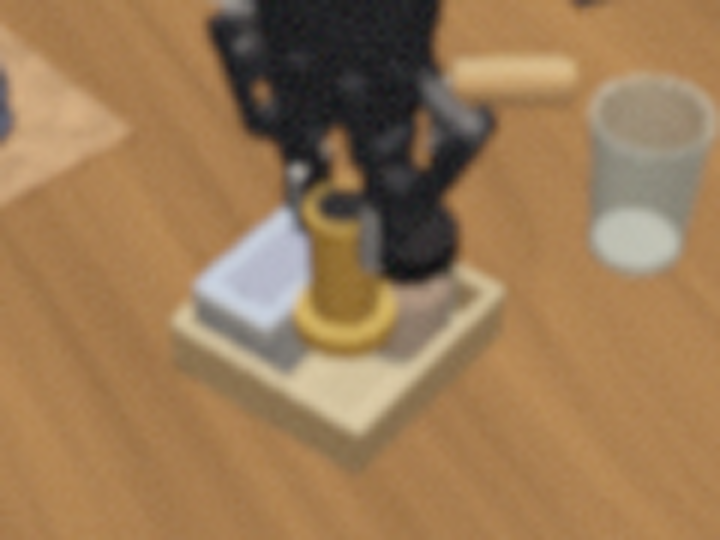

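The stacker hangs upright over the free quarter, with its foot at crop (345,320), clear of the tin and the jar. I'll lower it with the force in view.

```bash
python3 -m creep '{"linear":[[0,0.4,3],[0,0,4],[0,0,4],[0,0,4],[0,0,4],[0,0,3],[0,0,2],[0,0,2],[0,0,0],[0,0,0]],"twist":[-0.3,0,0,0,0,0,0,0,0,0]}'; python3 -m creep '{"linear":[[0,0,2],[0,0,2],[0,0,2],[0,0,2],[0,0,2],[0,0,2],[0,0,2],[0,0,0],[0,0,0],[0,0,0]],"twist":[0,0,0,0,0,0,0,0,0,0]}';python3 go.py 571.9 36.8 55.2
```

```text
time_s: 42.0
eef_pos: [572.1, 36.8, 77.2]
ee_rot: [-3.142, 0.0, -2.718]
ft_force: [0.3, -0.1, -1.9]
gripper_width: 0.354
grip_force: 59.4
time_s: 43.0
eef_pos: [572.1, 36.9, 63.3]
ee_rot: [-3.142, 0.0, -2.718]
ft_force: [-0.4, 0.0, -2.3]
gripper_width: 0.354
grip_force: 59.4
t 43.0 pos [572.14  36.86  63.26] rot [-3.14  0.   -2.72] q [ 0.02  0.61 -0.2   1.84  0.18  0.7   1.71] w 0.35412937024319
tool shift (no twist) [0.24 0.05 8.06] twist deg 0 shift after twist [0.24 0.05 8.06]
```

```bash
python3 -m creep '{"linear":[[0,0,2],[0,0,2],[0,0,2],[0,0,1],[0,0,0.8],[0,0,0],[0,0,0],[0,0,0],[0,0,0],[0,0,0]],"twist":[0,0,0,0,0,0,0,0,0,0]}'
```

```text
time_s: 44.0
eef_pos: [572.1, 36.8, 55.4]
ee_rot: [-3.142, 0.0, -2.718]
ft_force: [0.7, -0.8, -0.9]
gripper_width: 0.352
grip_force: 59.4
```

```bash
python3 -m creep '{"linear":[[0,0,0],[0,0,0],[0,0,0],[0,0,0],[0,0,0],[0,0,-5],[0,0,-15],[0,0,-30],[0,0,-35],[0,0,-30]],"twist":[0,0,0,0,0,0,0,0,0,0]}' 1; python3 -m creep '{"linear":[[10,-10,0],[20,-20,0],[25,-25,0],[25,-25,0],[25,-25,0],[25,-25,0],[20,-20,0],[10,-10,0],[0,0,0],[0,0,0]],"twist":[0,0,0,0,0,0,0,0,0,0]}'
python3 - <<'E'
from fit import *
p=[optics.snapshot("top"),optics.snapshot("side")]; c=[]
for l,g in(("tin",(575,92)),("jar",(618,57)),("stacker",(572,37))): print(l,fit(p,l,g,6,(.412,)))
for q in p:
    u,v=proj(q,[560,150,20]).astype(int); c.append(cv2.resize(q["pixels"][v-55:v+55,u-70:u+70,::-1],None,fx=2.8,fy=2.8,interpolation=cv2.INTER_CUBIC))
cv2.imwrite("pics/p8.png",np.hstack(c)); print(robot.get_state()["eef_pos"])
E
```

```text
time_s: 45.0
eef_pos: [572.2, 36.9, 172.4]
ee_rot: [-3.141, 0.001, -2.718]
ft_force: [-0.2, 0.1, -0.2]
gripper_width: 0.998
grip_force: 0.0
time_s: 46.0
eef_pos: [492.4, -173.6, 170.3]
ee_rot: [3.141, 0.001, -2.718]
ft_force: [0.3, 0.9, -0.5]
gripper_width: 0.998
grip_force: 0.0
tin [(array([5.7548e+02, 9.1690e+01, 4.2000e-01]), np.float64(0.466)), (array([5.7603e+02, 9.2050e+01, 3.9000e-01]), np.float64(0.092)), (array([553.01, 105.32,   1.12]), np.float64(0.806))]
jar [(array([6.1636e+02, 5.6850e+01, 5.8000e-01]), np.float64(0.055))]
stacker [(array([5.7168e+02, 3.4260e+01, 5.7000e-01]), np.float64(0.534)), (array([572.  ,  34.44,   0.86]), np.float64(0.084)), (array([566.19,   9.81,   0.8 ]), np.float64(0.894))]
[ 492.16892364 -174.13162361  170.38216646]
```

View pics/p8.png

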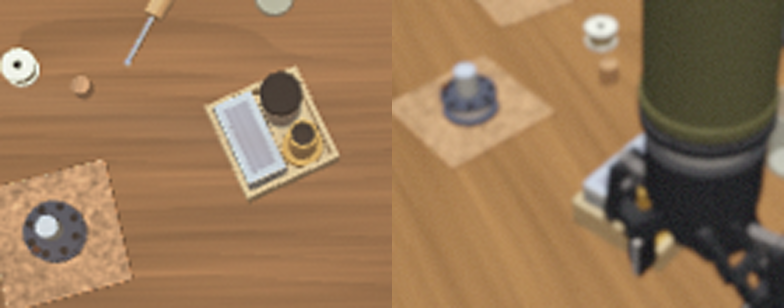

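Top view: the tin, the jar (281,97) and the stacker (303,140) stand side by side inside the tray, and the reel (55,230) lies flat on the large pad, hub up. The bystanders in view stand where they were. I'll hand it in.

```bash
python3 -c "
from station import robot
print(robot.sign_off())"
```

```text
the job is handed in; nothing more can be done
None
```

I've handed the job in: the final pictures show the reel flat on the large cork pad, crank side up, and the tin, jar and stacker standing upright side by side in the tray. It took about 46 s of the 72 s, and no verdict was returned.

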